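Tip the ink pad out of its stamp stand

TASK

Get the ink pad ready for date stamping: reaching in under the stamp shelf with a slanted tool, press gently on the far end of the ink pad that lies flush in the stand, until its near end tips up and stays up. Then take the pad by its raised end and lay it flat, face up, in the middle of the rubber mat. Leave the date stamp standing on its shelf and never bear down hard on the pad (no more than about 2 kg).

Things in the scene. Friction and masses are not known exactly. Their poses are not given: they have to be found in the camera images.
- stand: Fixed grey stamp stand: block 137 x 101 mm, 59 mm high, with a recess 65 mm wide (open above from x = -48.5 to +53 mm) that holds the ink pad flush, and a thin dark shelf over its far end. Origin on the table under the middle of the pad's resting place; x points from the near end to the far (shelf) end, z up; the block runs from x = -62 to +75 mm.
- recess_mouth (a point): Middle of the recess at the level of the block's top, 59 mm above the table, straight over the stand's origin; axes as the stand.
- tip_edge (a point): Middle of the hidden edge on which the pad tips, under the pad, at stand x = +2 mm, 40 mm up. The pad rests on a ledge on the near side of it; on the far side the recess is hollow. Once pressed over centre (about 10 to 17 degrees) the pad drops on to a hidden stop and stays there, near end up. The stop differs from stand to stand: 25 to 34 degrees of tilt.
- press_spot (a point): A point on top of the pad, on its centre line, where pressing tips it: stand x = +26 mm, 24 mm past the tipping edge, 9 mm in under the shelf's front edge. It must sink 7 mm or more; it meets the stop after about 9 to 13 mm and offers under 2 N till then. The top face moves forward nearly as much as down as it tips, so push forward and down: rubber fingers pushed straight down bind. Then the raised end stands 13 to 22 mm above the block.
- shelf_edge (a point): Middle of the lower front edge of the stamp shelf, at stand x = +17 mm, 54 mm above the block's top. The shelf is 101 mm wide and 6 mm thick, covers x = +17 to +75 mm, and is carried by two posts at its far corners (x = 60 to 75 mm); the room below is open towards the near end and the sides.
- pad_center (a point): Centre of the closed ink pad, a dark flat box 94 x 62 mm and 18.5 mm thick, about 0.08 kg. Its y axis runs along the 94 mm length and points to the near end (the end away from the shelf, which tips up), x along the 62 mm width, z out of its face (up while it lies flush). It lies about 1 mm below the block's top with about 1.5 mm play at its sides. There is another ink pad far back on the table that does not count.
- stamp_center (a point): Centre (38 mm up) of the wooden date stamp, 30 x 50 mm and 76 mm high, standing loose on the stand's shelf.
- mat_top (a point): Middle of the top face of the fixed black rubber mat, 150 x 150 mm and 4 mm thick, lying on the table to the left; x and y along its sides, z up.
- ink_pad: The same ink pad; origin in the middle of its underside, axes as pad_center.
Mind the look-alikes: they are no part of the job. What is shaped like the ink_pad but blue is not meant. There is more than one size of the part that bears stamp_center; the job needs the larger.

How it is judged:
On the way:
1. the ink pad is tipped up in the stand: tilted more than 22 degrees, its middle still within 3 cm of its resting place (angle between pad_center's own z axis and vertical above 0.38 rad and horizontal distance between pad_center and recess_mouth below 0.03 m and height (world z) of pad_center below 0.075 m), for 0.2 s.
At the end, for the whole second after the job is handed in: The ink pad lies flat (within 6 degrees), face up, at rest and released on the rubber mat, its centre within 5.5 cm of the mat's middle; the date stamp still stands upright on its shelf (horizontal distance between pad_center and mat_top below 0.055 m and angle between pad_center's own z axis and vertical below 0.1 rad and z of pad_center in the frame of mat_top between 0.005 and 0.014 m and contact force between the fingers and ink_pad below 0.1 N and linear speed of ink_pad below 0.02 m/s and angle between stamp_center's own z axis and vertical below 0.2 rad and z of stamp_center in the frame of stand above 0.147 m); the robot touches nothing.
It fails at once if the date stamp is knocked over or pushed more than 2 cm (angle between stamp_center's own z axis and vertical above 0.35 rad or distance of stamp_center from where it was at the start of the episode above 0.02 m).
It fails at once if the pad is pressed into the stand with more than 30 N (contact force between ink_pad and stand above 30 N).
It also fails if it takes over 58 s, if anything falls off the work surface, if the arm or the gripper's body presses on something with over 40 N, if the wrist force passes 120 N, or if a joint passes its speed limit or range.

ROBOT

A 6-joint arm with a two-finger parallel gripper is mounted at the origin on a cart in front of the work surface, level with it; the furniture and walls round the work are solid. World frame = base frame: x ahead of the robot, y to its left, z up, the work surface at z = 0. Lengths are in m, angles in rad, forces in N, time in s.
With the tool pointing down it reaches from about 0.25 to 0.775 m from the base axis. Payload 4 kg.
Tool frame: the origin (TCP) lies at the very end of the fingers, on their centre line; the grasp point (between the pads) lies hold_point_z behind it (hold_point_z is the distance from the TCP to the grasp point, in m); z points along the fingers, y is the direction in which the jaws open and shut (so a half turn about z gives the same grasp; the last joint's range is limited). The gripper opens to 94 mm and grips with 3 to 60 N. Pads are 16 mm wide; open, the fingers measure 119 mm over their backs; the gripper's body (75 mm by 177 mm) begins 78 mm behind the grasp point.
Start: joints at [1.15, 0.087, 1.371, -0, 1.684, -0.103], TCP at [0.172, 0.522, 0.206] pointing down, gripper open.
Joint ranges: [-3.1, 3.1], [-0.76, 2.03], [0.27, 2.55], [-1.08, 4.22], [0.17, 2.65], [-2.57, 2.57]. Speed limits (rad/s): [2.79, 2.79, 3.14, 3.14, 3.14, 3.14].

INTERFACE

Orientations are given as [roll, pitch, yaw] about the fixed x, y, z axes, in that order (R = Rz(yaw) Ry(pitch) Rx(roll)).
In Python, from bench import * gives the robot as it stands.
- The arm moves only by the tool step_arm, never from a script. Its argument "increments" is text: rows parted by semicolons, each of 6 numbers parted by spaces: the shift along the tool's x, y, z in cm, then the turn, a rotation vector about the tool's x, y, z in rad. A call has 1 to 5 rows; each row shifts and turns the commanded pose from where the row before left it, along the tool's axes as they then stand; what a row does not reach is not made up. A row lasts 1/10 s, in which the tool goes at most 50 mm and 8.59 degrees, less where a joint would pass 70% of its speed; a pose out of reach is approached as far as the arm can. A call is refused whole if a number of a shift passes 5 or a number of a turn 0.15, either way. A call with a gripper value outside its range is refused whole. "claw" is the gripper's target within -1 to 1 (shut at 1, half-way at 0, fully open at -1), set as the call begins (left out, the last holds). The fingers move at their own pace and stop on an object; the grip force is fixed at half the most. Time passes only in rows, so rows that do not move let the fingers close. It gives the time, the measured TCP pose, the force and the opening at its end, in the units of the state.
- get_obs(): the state, without advancing time (a new reading comes with each control period).
- snapshot(name): name is "scene" or "top" or "wrist"; returns the picture (384x512x3 uint8, red, green, blue); there is no depth.
- calibration(name): a dict with "camera_matrix" (3x3 intrinsics, pixels), "eye" and "orientation" of the camera in the world; the wrist camera has in their place "tool_from_camera" (4x4, takes a point from camera to tool coordinates, whose origin is the TCP and whose axes are the flange's). Camera axes: x right, y up, looking along -z (the intrinsics and any distortion apply to the point x, -y, -z); pixel columns grow to the right and rows downward; lengths in m; the calibration is good to about 2 mm. A picture is of the moment at which its call begins: read the wrist's pose just before it. calibration takes no time and is no camera call.
- close_job(): hands the job in, once; it reports no verdict.
The state is a dict: "time": time; "joint_positions": joint angles; "qvel": joint speeds; "joint_torque": joint torques, N m; "tool_pos": TCP position; "ee_rot": TCP orientation; "wrist_force": force on the tool from outside, world axes, zero at the start; "wrist_torque": the same for the moment, N m; "width": finger opening in m.
Only numpy, scipy, OpenCV 4.12 (cv2) and the standard library are available. Lean on these libraries where they do the work, as an engineer would, in place of code of your own. Each camera call takes 0.05 s, during which the arm holds its last target. There are 200 camera calls.

## Working session

There is one attempt and no reset: what is moved stays moved. The work goes in short steps, Python scripts to look and compute and a tool call to move; the robot and the scene stay as the last step left them, time stands still between calls to the robot, and variables do not carry over. Pictures are saved under pics/ and viewed, about 8 in all and at most 12, crops included, and the job is handed in when it is done.

Besides the shell and the picture viewer there is one more tool, called after "Call:" by a JSON object that holds its "name" and its "arguments". step_arm: Moves the arm, as the interface text tells. Its arguments: {"type":"object","properties":{"increments":{"type":"string"},"claw":{"type":"number"}},"required":["increments"]}

```bash
mkdir -p pics; ls; python3 - <<'E'
from bench import *
import cv2,numpy as np
print(get_obs())
for n in ("scene","top","wrist"):
    c=calibration(n); print(n,c)
for n in ("scene","top"):
    cv2.imwrite(f"pics/{n}0.png",cv2.resize(snapshot(n)[:,:,::-1],None,fx=1.5,fy=1.5,interpolation=cv2.INTER_CUBIC))
E
```

```text
pics
{'time': 0.0, 'joint_positions': array([ 1.14991198e+00,  8.79640306e-02,  1.37224321e+00,  2.48976998e-05,
        1.68360249e+00, -1.03107734e-01]), 'qvel': array([-0.00038277,  0.00031302, -0.0006989 , -0.00015802,  0.00135076,
       -0.00100998]), 'joint_torque': array([ 6.79660152e-04, -3.40175772e+01, -3.02432299e+01,  7.19998218e-02,
        3.29488493e-02, -1.68606443e-04]), 'tool_pos': array([0.17162542, 0.52195991, 0.20430486]), 'ee_rot': array([-3.13938990e+00, -2.52807150e-04,  2.82381854e+00]), 'wrist_force': array([0.0934765 , 0.35556716, 0.22541359]), 'wrist_torque': array([ 0.01448595, -0.02336477,  0.07055958]), 'width': 0.09397802708587041}
scene {'camera_matrix': array([[374.6171626 ,   0.        , 260.34376536],
       [  0.        , 374.6171626 , 194.81906804],
       [  0.        ,   0.        ,   1.        ]]), 'eye': array([ 0.03636178, -0.82711014,  0.73017453]), 'orientation': array([ 0.99926344,  0.01680024, -0.62257149])}
top {'camera_matrix': array([[477.66847159,   0.        , 255.67444056],
       [  0.        , 477.66847159, 184.89185416],
       [  0.        ,   0.        ,   1.        ]]), 'eye': array([ 0.32457547, -0.07302046,  1.41799096]), 'orientation': array([ 0.19604426, -0.00615156, -1.59524416])}
wrist {'camera_matrix': array([[271.19350754,   0.        , 253.4907953 ],
       [  0.        , 271.19350754, 185.67103677],
       [  0.        ,   0.        ,   1.        ]]), 'tool_from_camera': array([[-8.40557634e-04,  9.72060550e-01,  2.34728738e-01,
         6.82996264e-02],
       [ 9.99999569e-01,  9.09812267e-04, -1.86748933e-04,
        -4.51519193e-04],
       [-3.95090355e-04,  2.34728480e-01, -9.72060896e-01,
        -1.78997043e-01],
       [ 0.00000000e+00,  0.00000000e+00,  0.00000000e+00,
         1.00000000e+00]])}
```

View pics/scene0.png

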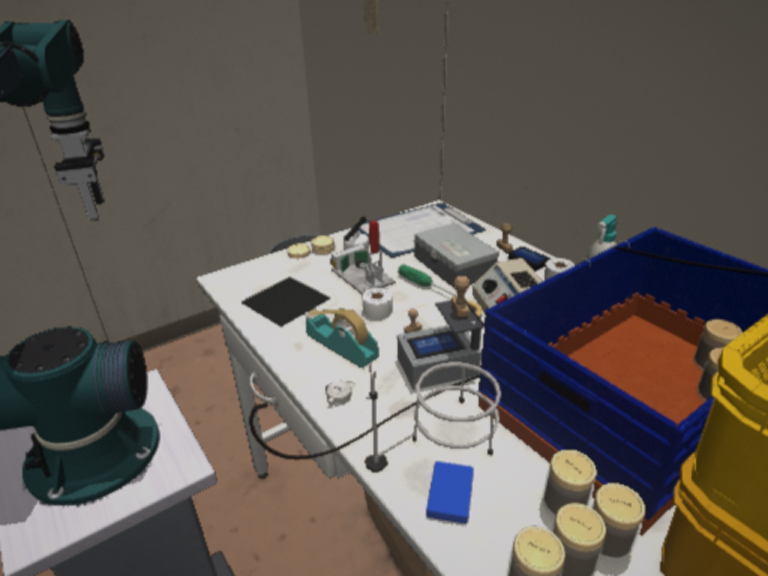

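View pics/top0.png

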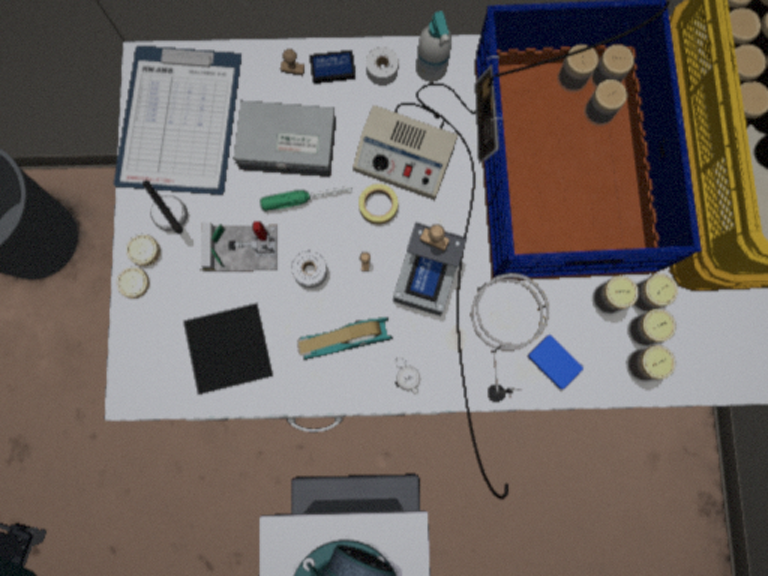

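Candidates: ink pad: in the stand (top 427,278), bright blue pad (555,362, not meant), far pad (332,66, not meant). Stamps: the one on the shelf (435,235, meant), small ones at (365,260) and (292,62). The mat is at (228,348). I'll check the stand in one close crop.

```bash
cat > h.py <<'E'
from bench import *
import cv2,numpy as np
from scipy.spatial.transform import Rotation as Ro
from scipy.optimize import least_squares
def cam(n,obs=None):
    c=calibration(n);K=c["camera_matrix"]
    if n=="wrist":
        o=obs or get_obs();T=np.eye(4);T[:3,:3]=Ro.from_euler("xyz",o["ee_rot"]).as_matrix();T[:3,3]=o["tool_pos"]
        T=T@c["tool_from_camera"];return K,T[:3,:3],T[:3,3]
    return K,Ro.from_euler("xyz",c["orientation"]).as_matrix(),np.array(c["eye"])
def proj(C,P):
    K,R,e=C;p=(np.atleast_2d(P)-e)@R*[1,-1,-1];q=p@K.T;return q[:,:2]/q[:,2:]
def onz(C,uv,z):
    K,R,e=C;uv=np.atleast_2d(uv);d=np.c_[uv,np.ones(len(uv))]@np.linalg.inv(K).T*[1,-1,-1]@R.T
    return e+d*((z-e[2])/d[:,2])[:,None]
def crop(n,x0,x1,y0,y1,f,out,img=None):
    im=(snapshot(n) if img is None else img)[y0:y1,x0:x1,::-1]
    cv2.imwrite("pics/"+out,cv2.resize(im,None,fx=f,fy=f,interpolation=cv2.INTER_CUBIC))
E
python3 - <<'E'
from h import *
t=snapshot("top");s=snapshot("scene")
a=cv2.resize(t[140:215,255:320],None,fx=6,fy=6,interpolation=cv2.INTER_CUBIC)
b=cv2.resize(s[180:265,260:330],None,fx=5.3,fy=5.3,interpolation=cv2.INTER_CUBIC)[:450]
im=np.hstack([a,b]);cv2.imwrite("pics/c1.png",im[:,:,::-1]);print(a.shape,b.shape)
g=t.max(2)
m=((g<60)).astype(np.uint8);m[:, :110]=0;m[:,190:]=0;m[:190]=0;m[270:]=0
c=max(cv2.findContours(m,0,2)[0],key=cv2.contourArea);r=cv2.minAreaRect(c);print(r,onz(cam("top"),cv2.boxPoints(r),.004),onz(cam("top"),r[0],.004))
E
```

```text
(450, 390, 3) (450, 371, 3)
((151.41416931152344, 232.1394805908203), (48.54766082763672, 50.67856979370117), 76.60750579833984) [[0.52489742 0.31391685 0.004     ]
 [0.55683451 0.16774746 0.004     ]
 [0.415663   0.13333925 0.004     ]
 [0.38508313 0.27693659 0.004     ]] [[0.46990683 0.22301081 0.004     ]]
```

View pics/c1.png

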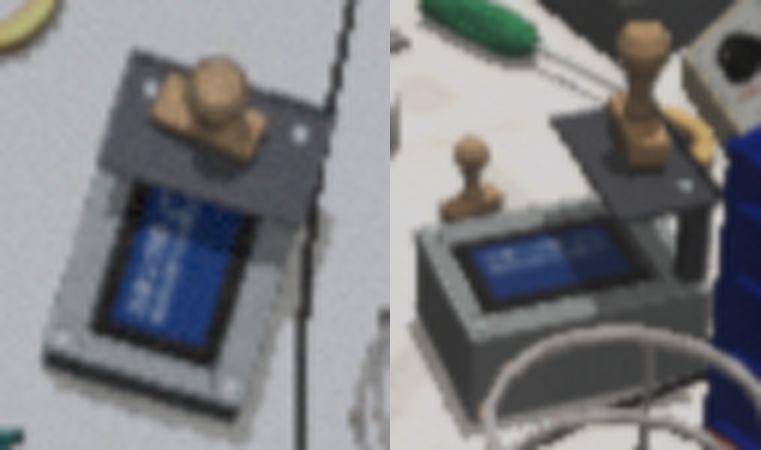

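The crop confirms it: the dark pad with the blue label sits flush in the grey stand, near end at bottom left, with the stamp on the shelf. Now I'll fit the stand pose from the corners.

```bash
python3 - <<'E'
from h import *
b=.0505
# stand coords, top crop px
T=[((-.062,b,.059),(45,350)),((-.062,-b,.059),(238,405)),((.017,b,.119),(98,167)),((.017,-b,.119),(304,225)),((.075,b,.119),(133,50)),((.075,-b,.119),(330,114)),
 ((-.0465,.031,.058),(95,328)),((-.0465,-.031,.058),(212,365))]
S=[((-.062,b,.059),(25,230)),((-.062,-b,.059),(85,340)),((.017,b,.119),(160,118)),((.017,-b,.119),(222,210)),((.075,-b,.119),(330,190)),
 ((-.0465,.031,.058),(65,247)),((-.0465,-.031,.058),(105,312))]
W=lambda p,P:np.c_[np.array(P)[:,:2]@np.array([[np.cos(p[2]),np.sin(p[2])],[-np.sin(p[2]),np.cos(p[2])]])+p[:2],np.array(P)[:,2]]
PT=[a for a,_ in T];UT=np.array([u for _,u in T])/6+[255,140]-.4
PS=[a for a,_ in S];US=np.array([u for _,u in S])/5.3+[260,180]-.4
for use in ("t","s","ts"):
    f=lambda p:np.concatenate(([(proj(cam("top"),W(p,PT))-UT)] if "t" in use else [])+([(proj(cam("scene"),W(p,PS))-US)] if "s" in use else [])).ravel()
    r=least_squares(f,[.5,-.1,-.25]);print(use,r.x.round(4),np.abs(f(r.x)).max());print(f(r.x).reshape(-1,2).round(1).tolist())
E
```

```text
t [ 0.5998 -0.172  -0.3215] 1.116168877914447
[[-0.4, -0.5], [1.0, 0.5], [-0.6, -0.3], [-0.2, 0.4], [-0.5, 0.0], [1.1, -0.4], [-0.7, 0.1], [0.3, 0.2]]
s [ 0.5993 -0.1701 -0.3038] 1.6638046618974158
[[-0.3, -0.3], [0.1, -0.2], [-0.6, -1.0], [1.7, 1.1], [0.6, 0.6], [-0.8, -0.5], [-0.9, -0.1]]
ts [ 0.5994 -0.1713 -0.3174] 1.811588377410203
[[-0.5, -0.3], [0.9, 0.6], [-0.9, -0.1], [-0.4, 0.5], [-0.9, 0.2], [0.8, -0.4], [-0.9, 0.3], [0.2, 0.3], [0.1, -0.3], [0.1, -0.1], [-0.0, -0.8], [1.8, 1.4], [0.9, 1.1], [-0.4, -0.5], [-0.8, 0.0]]
```

```bash
cat >> h.py <<'E'
SO=np.array([.5994,-.1713]);SY=-.3174
def st2w(p):
    c,s=np.cos(SY),np.sin(SY);return np.array([SO[0]+c*p[0]-s*p[1],SO[1]+s*p[0]+c*p[1],p[2]])
def w2st(p):
    c,s=np.cos(SY),np.sin(SY);d=np.array(p[:2])-SO;return np.array([c*d[0]+s*d[1],-s*d[0]+c*d[1],p[2]])
def Rt(th,yaw=None): # tool pointing down, tilted th forward along heading
    return Ro.from_euler("z",(SY if yaw is None else yaw)+np.pi)*Ro.from_euler("x",np.pi)*Ro.from_euler("y",-th)
def plan(pos,R,n,start=None):
    o=get_obs();p0,R0=(o["tool_pos"],Ro.from_euler("xyz",o["ee_rot"])) if start is None else start
    w=(R0.inv()*R).as_rotvec();d=(np.array(pos)-p0)/n;Rc=R0;rows=[]
    for i in range(n):
        rows.append(np.r_[Rc.inv().apply(d)*100,w/n]);Rc=Rc*Ro.from_rotvec(w/n)
    for i in range(0,n,5): print("; ".join(" ".join(f"{v:.3g}" if abs(v)>.0005 else "0" for v in np.round(r,3)) for r in rows[i:i+5]))
def state():
    o=get_obs();R=Ro.from_euler("xyz",o["ee_rot"]);z=R.apply([0,0,1])
    print("t",round(o["time"],2),"tcp",o["tool_pos"].round(4),"stand",w2st(o["tool_pos"]).round(4),"tilt",np.arccos(-z[2]).round(3),"head",np.arctan2(z[1],z[0]).round(3),"F",o["wrist_force"].round(1),"w",round(o["width"],4),"q",o["joint_positions"].round(2))
E
python3 - <<'E'
from h import *
t=cam("top");s=cam("scene")
def tri(a,b):
    f=lambda P:np.r_[proj(t,P)[0]-np.array(a)/1.5,proj(s,P)[0]-np.array(b)/1.5];r=least_squares(f,[.5,-.2,.2]);return r.x.round(3),r.fun.round(1)
print("crate near-left",tri((497,277),(484,306)))
print("ring top left",tri((472,312),(416,388)),"rod top",tri((493,345),(374,372)))
print("stamp top",tri((435,233),(461,283)))
print("red",tri((260,228),(373,225)))
pre=st2w([-.04,0,.25]);print(pre)
plan(pre,Rt(np.radians(45)),20)
E
```

```text
crate near-left (array([ 0.576, -0.292,  0.215]), array([ 3.9, -6.3, -6.7,  1.7]))
ring top left (array([ 0.509, -0.249,  0.052]), array([-2.6,  4.9,  5. , -1.1])) rod top (array([ 0.424, -0.264,  0.146]), array([-4.8,  9.8,  9.6, -2. ]))
stamp top (array([ 0.649, -0.181,  0.181]), array([ 0.1, -0.1, -0.2,  0. ]))
red (array([0.666, 0.133, 0.173]), array([-0.1,  0.2,  0.3, -0.1]))
[ 0.561398  -0.1588161  0.25     ]
-2.92 -2.63 -0.223 0 -0.039 0; -2.92 -2.63 -0.109 0 -0.039 0; -2.92 -2.63 0.006 0 -0.039 0; -2.92 -2.63 0.12 0 -0.039 0; -2.91 -2.63 0.235 0 -0.039 0
-2.9 -2.63 0.349 0 -0.039 0; -2.89 -2.63 0.462 0 -0.039 0; -2.87 -2.63 0.575 0 -0.039 0; -2.84 -2.63 0.687 0 -0.039 0; -2.81 -2.63 0.798 0 -0.039 0
-2.78 -2.63 0.908 0 -0.039 0; -2.74 -2.63 1.02 0 -0.039 0; -2.7 -2.63 1.12 0 -0.039 0; -2.65 -2.63 1.23 0 -0.039 0; -2.6 -2.63 1.33 0 -0.039 0
-2.55 -2.63 1.43 0 -0.039 0; -2.49 -2.63 1.53 0 -0.039 0; -2.43 -2.63 1.63 0 -0.039 0; -2.36 -2.63 1.72 0 -0.039 0; -2.29 -2.63 1.81 0 -0.039 0
```

Call:
{"name": "step_arm", "arguments": {"increments": "-2.92 -2.63 -0.2 0 -0.039 0; -2.92 -2.63 -0.1 0 -0.039 0; -2.92 -2.63 0 0 -0.039 0; -2.92 -2.63 0.12 0 -0.039 0; -2.91 -2.63 0.23 0 -0.039 0", "claw": 1}}

```text
time: 0.7
tool_pos: [0.2697, 0.3506, 0.2163]
ee_rot: [-3.141, 0.197, 2.824]
wrist_force: [0.6, -0.7, -0.2]
width: 0.0573
```

Call:
{"name": "step_arm", "arguments": {"increments": "-2.9 -2.63 0.35 0 -0.039 0; -2.9 -2.63 0.46 0 -0.039 0; -2.87 -2.63 0.58 0 -0.039 0; -2.84 -2.63 0.69 0 -0.039 0; -2.8 -2.63 0.8 0 -0.039 0"}}

```text
time: 1.2
tool_pos: [0.3669, 0.1802, 0.2273]
ee_rot: [3.142, 0.392, 2.824]
wrist_force: [0.6, -0.1, 0.1]
width: 0.0176
```

Call:
{"name": "step_arm", "arguments": {"increments": "-2.78 -2.63 0.9 0 -0.039 0; -2.74 -2.63 1 0 -0.039 0; -2.7 -2.63 1.1 0 -0.039 0; -2.65 -2.63 1.2 0 -0.039 0; -2.6 -2.63 1.3 0 -0.039 0"}}

```text
time: 1.7
tool_pos: [0.4637, 0.0099, 0.2391]
ee_rot: [3.141, 0.587, 2.824]
wrist_force: [0.8, 0.2, 0.5]
width: 0.0006
```

Call:
{"name": "step_arm", "arguments": {"increments": "-2.55 -2.63 1.4 0 -0.039 0; -2.5 -2.63 1.5 0 -0.039 0; -2.43 -2.63 1.6 0 -0.039 0; -2.36 -2.63 1.7 0 -0.039 0; -2.3 -2.63 1.8 0 -0.039 0"}}

```text
time: 2.2
tool_pos: [0.5604, -0.1608, 0.2507]
ee_rot: [3.141, 0.782, 2.823]
wrist_force: [0.4, 1.3, -0.2]
width: 0.0005
```

```bash
python3 - <<'E'
from h import *
state()
o=get_obs();im=snapshot("wrist")
crop(None,0,512,0,384,1.5,"w1.png",im)
C=cam("wrist",o)
b=.0505
for n,p in dict(nl=(-.062,b,.059),nr=(-.062,-b,.059),padl=(-.0465,.031,.058),padr=(-.0465,-.031,.058),sfl=(.017,b,.113),sfr=(.017,-b,.113),pr=(.026,0,.058)).items(): print(n,(proj(C,st2w(p))[0]*1.5).round(0))
E
```

```text
t 2.2 tcp [ 0.5604 -0.1608  0.2507] stand [-0.0403 -0.0021  0.2507] tilt 0.782 head -0.319 F [ 0.4  1.3 -0.2] w 0.0005 q [-0.42 -0.4   1.9   0.09  0.86 -1.7 ]
nl [459.  54.]
nr [309.  54.]
padl [428.  75.]
padr [340.  75.]
sfl [450. 196.]
sfr [318. 196.]
pr [383. 156.]
```

View pics/w1.png

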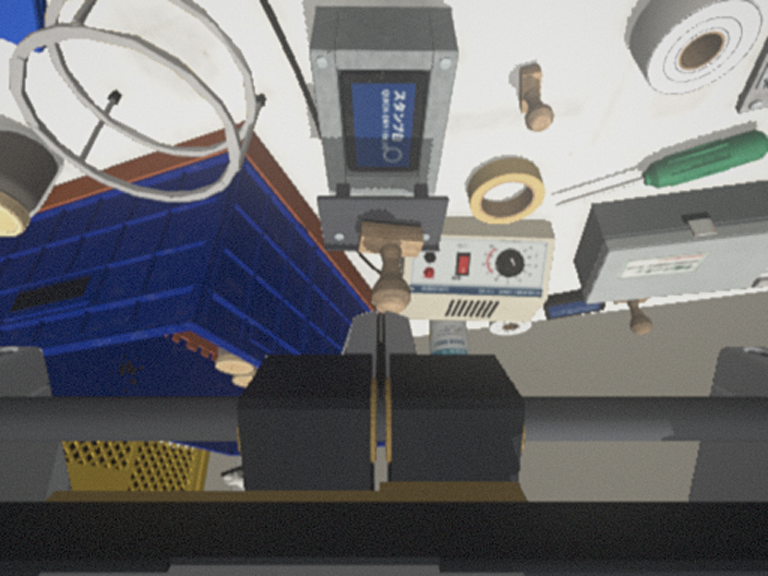

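The wrist view shows stand corners at (457,52)/(312,52), pad near corners (424,72)/(342,70) and shelf front (447,197)/(318,197). All are within about 4 px (roughly 1 mm) of the prediction. Next I'll check how far the wire ring is from the gripper body.

```bash
python3 - <<'E'
from h import *
o=get_obs();Cs=[cam("top"),cam("scene"),cam("wrist",o)]
for nm,px in (("up",[(510,312),(457,389),(125,110)]),("up2",[(510,312),(457,389),(152,68)]),("lo",[(510,312),(457,425),(152,68)])):
    f=lambda P:np.concatenate([proj(C,P)[0]-np.array(p)/1.5 for C,p in zip(Cs,px)])
    r=least_squares(f,[.5,-.28,.08]);print(nm,r.x.round(3),w2st(r.x).round(3),r.fun.round(1))
f=lambda P:np.concatenate([proj(C,P)[0]-np.array(p)/1.5 for C,p in zip(Cs[1:],[(484,306),(213,340)])])
r=least_squares(f,[.5,-.28,.2]);print("crate",r.x.round(3),w2st(r.x).round(3),r.fun.round(1), proj(Cs[0],r.x)*1.5)
# press approach: before-entry pose, then contact pose
th=np.radians(45)
plan(st2w([-.018,0,.113]),Rt(th),5)
E
```

```text
up [ 0.506 -0.326  0.093] [-0.041 -0.176  0.093] [ 1.4  3.6 -3.6  3.3  1.2  2.4]
up2 [ 0.504 -0.313  0.062] [-0.047 -0.165  0.062] [-4.8  5.9 -8.  10.1  0.5  6.6]
lo [ 0.513 -0.336  0.025] [-0.03  -0.184  0.025] [0.6 4.1 0.3 0.4 0.9 1. ]
crate [ 0.598 -0.296  0.221] [ 0.037 -0.119  0.221] [ 1.1 -2.9 -0.4 -1.2] [[505.01421207 254.22429364]]
1.64 0.129 2.22 -0.001 -0.001 0; 1.64 0.127 2.22 -0.001 -0.001 0; 1.64 0.125 2.22 -0.001 -0.001 0; 1.64 0.123 2.22 -0.001 -0.001 0; 1.64 0.121 2.22 -0.001 -0.001 0
```

Call:
{"name": "step_arm", "arguments": {"increments": "1.64 0.13 2.22 0 -0.001 0; 1.64 0.13 2.22 0 -0.001 0; 1.64 0.12 2.22 0 -0.001 0; 1.64 0.12 2.22 0 -0.001 0; 1.64 0.12 2.22 0 0 0"}}

```text
time: 2.75
tool_pos: [0.581, -0.159, 0.1127]
ee_rot: [3.141, 0.783, 2.824]
wrist_force: [0.7, -0.6, 0.3]
width: 0.0006
```

```bash
python3 - <<'E'
from h import *
state(); plan(st2w([.0257,0,.0697]),Rt(np.radians(45)),5)
E
```

```text
t 2.75 tcp [ 0.581  -0.159   0.1127] stand [-0.0214  0.0059  0.1127] tilt 0.783 head -0.318 F [ 0.7 -0.6  0.3] w 0.0006 q [-0.39 -0.24  2.07  0.1   0.53 -1.71]
-0.059 -0.118 1.27 0 0 0; -0.059 -0.118 1.27 0 0 0; -0.058 -0.118 1.27 0 0 0; -0.058 -0.118 1.27 0 0 0; -0.057 -0.118 1.27 0 0 0
```

Call:
{"name": "step_arm", "arguments": {"increments": "-0.06 -0.12 1.27 0 0 0; -0.06 -0.12 1.27 0 0 0; -0.06 -0.12 1.27 0 0 0; -0.06 -0.12 1.27 0 0 0; -0.06 -0.12 1.27 0 0 0"}}

```text
time: 3.25
tool_pos: [0.624, -0.1795, 0.0704]
ee_rot: [3.141, 0.783, 2.824]
wrist_force: [-0.2, 1.2, 1.0]
width: 0.0007
```

```bash
python3 - <<'E'
from h import *
state()
E
```

```text
t 3.25 tcp [ 0.624  -0.1795  0.0704] stand [ 0.0259 -0.0001  0.0704] tilt 0.783 head -0.317 F [-0.2  1.2  1. ] w 0.0007 q [-0.4  -0.06  2.02  0.15  0.41 -1.76]
```

Call:
{"name": "step_arm", "arguments": {"increments": "0 0 0.2 0 0 0; 0 0 0.2 0 0 0; 0 0 0.2 0 0 0; 0 0 0.2 0 0 0"}}

```text
time: 3.65
tool_pos: [0.6294, -0.1814, 0.0661]
ee_rot: [3.142, 0.785, 2.824]
wrist_force: [-0.2, 0.2, 0.2]
width: 0.0003
```

Call:
{"name": "step_arm", "arguments": {"increments": "0 0 0.2 0 0 0; 0 0 0.2 0 0 0; 0 0 0.2 0 0 0; 0 0 0.2 0 0 0"}}

```text
time: 4.05
tool_pos: [0.6348, -0.1833, 0.0598]
ee_rot: [3.141, 0.784, 2.824]
wrist_force: [-0.4, -0.6, -0.6]
width: 0.0005
```

Call:
{"name": "step_arm", "arguments": {"increments": "0 0 0.2 0 0 0; 0 0 0.2 0 0 0; 0 0 0.2 0 0 0"}}

```text
time: 4.35
tool_pos: [0.6388, -0.1846, 0.0554]
ee_rot: [3.141, 0.784, 2.824]
wrist_force: [-0.8, -1.0, 0.1]
width: 0.0001
```

Call:
{"name": "step_arm", "arguments": {"increments": "0 0 0.15 0 0 0; 0 0 0.15 0 0 0; 0 0 0 0 0 0"}}

```text
time: 4.65
tool_pos: [0.6407, -0.1853, 0.0532]
ee_rot: [3.141, 0.784, 2.824]
wrist_force: [-0.3, 0.4, -0.0]
width: 0.0003
```

```bash
python3 - <<'E'
from h import *
state()
w=snapshot("wrist");s=snapshot("scene")
a=cv2.resize(w[0:150,170:340],None,fx=2.6,fy=2.6,interpolation=cv2.INTER_CUBIC)
b=cv2.resize(s[180:265,260:330],None,fx=4.588,fy=4.588,interpolation=cv2.INTER_CUBIC)
h=min(len(a),len(b));cv2.imwrite("pics/p1.png",np.hstack([a[:h],b[:h]])[:,:,::-1])
E
```

```text
t 4.65 tcp [ 0.6407 -0.1853  0.0532] stand [ 0.0436 -0.0004  0.0532] tilt 0.784 head -0.318 F [-0.3  0.4 -0. ] w 0.0003 q [-0.4   0.01  1.99  0.16  0.36 -1.77]
```

View pics/p1.png

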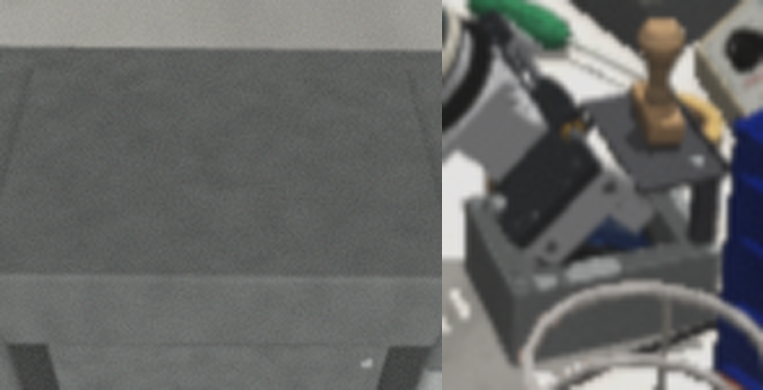

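Contact force stays near zero, and the far end looks sunk at (615,235) in the crop. I'll back out and look.

Call:
{"name": "step_arm", "arguments": {"increments": "0 0 -0.5 0 0 0; 0 0 -1 0 0 0; 0 0 -2 0 0 0; 0 0 -3 0 0 0; 0 0 -3.5 0 0 0"}}

```text
time: 5.25
tool_pos: [0.5723, -0.1627, 0.1245]
ee_rot: [3.141, 0.783, 2.824]
wrist_force: [0.6, -0.1, -0.1]
width: 0.0007
```

Call:
{"name": "step_arm", "arguments": {"increments": "0 0 -3 0 0 0; 0 0 -3 0 0 0; 0 0 -3 0 0 0; 0 0 -3 0 0 0; 0 0 -1 0 0 0", "claw": -1}}

```text
time: 5.75
tool_pos: [0.486, -0.1344, 0.2208]
ee_rot: [-3.14, 0.791, 2.825]
wrist_force: [-0.7, 0.0, -0.6]
width: 0.0367
```

```bash
python3 - <<'E'
from h import *
state()
o=get_obs();w=snapshot("wrist");s=snapshot("scene")
np.save("pics/o.npy",np.r_[o["tool_pos"],o["ee_rot"]])
c=proj(cam("wrist",o),st2w([-.02,0,.06]))[0];print(c)
x0=int(max(0,min(512-170,c[0]-85)));y0=int(max(0,min(234,c[1]-75)));print("crop",x0,y0)
a=cv2.resize(w[y0:y0+150,x0:x0+170],None,fx=2.6,fy=2.6,interpolation=cv2.INTER_CUBIC)
b=cv2.resize(s[180:265,260:330],None,fx=4.588,fy=4.588,interpolation=cv2.INTER_CUBIC)
h=min(len(a),len(b));cv2.imwrite("pics/p2.png",np.hstack([a[:h],b[:h]])[:,:,::-1])
E
```

```text
t 5.75 tcp [ 0.486  -0.1344  0.2208] stand [-0.1192 -0.0004  0.2208] tilt 0.791 head -0.319 F [-0.7  0.  -0.6] w 0.0367 q [-0.45 -0.61  2.09  0.12  0.88 -1.74]
[254.35771789 138.564717  ]
crop 169 63
```

View pics/p2.png

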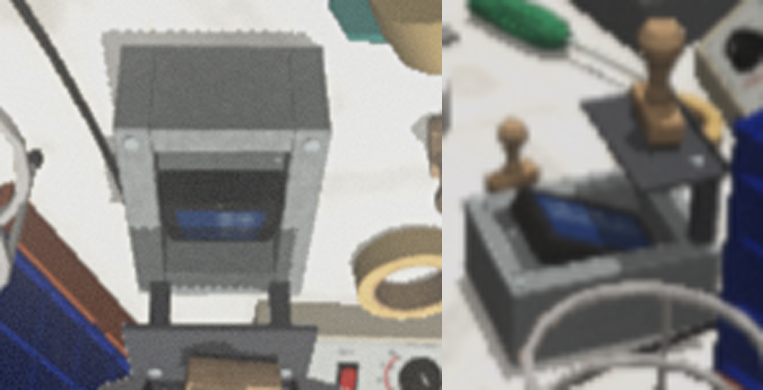

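The pad is tipped and staying up: its near end face is dark at crop (160–285, 170–205), and it stands clear of the block in the scene crop. Next I'll measure its tilt with model overlays.

```bash
cat >> h.py <<'E'
def padpts(t,sl=0):
    # stand-frame pad corners; t tilt, sl slide along pad toward far end
    d=np.array([np.cos(t),0,-np.sin(t)]);n=np.array([np.sin(t),0,np.cos(t)]);y=np.array([0,1,0])
    b=np.array([.002,0,.040])+d*(sl-.002)
    return {k:b+d*a*.047+y*s*.031+n*h for k,(a,s,h) in dict(nlb=(-1,1,0),nrb=(-1,-1,0),nlt=(-1,1,.0185),nrt=(-1,-1,.0185),flt=(1,1,.0185),frt=(1,-1,.0185)).items()}
E
python3 - <<'E'
from h import *
o=get_obs();print(o["tool_pos"])
Cw,Cs=cam("wrist",o),cam("scene")
w=snapshot("wrist");s=snapshot("scene")
def pic(im,x0,y0,wd,ht,f,C,t,draw):
    a=cv2.convertScaleAbs(cv2.resize(im[y0:y0+ht,x0:x0+wd],None,fx=f,fy=f,interpolation=cv2.INTER_CUBIC),alpha=2,beta=0)
    if draw:
        for tt,col in zip(t,((255,0,0),(0,255,0),(255,255,0))):
            P={k:(proj(C,st2w(v))[0]-[x0,y0]+.5)*f for k,v in padpts(np.radians(tt)).items()}
            for i,j in (("nlb","nrb"),("nlt","nrt"),("nlb","nlt"),("nrb","nrt"),("nlt","flt"),("nrt","frt")):
                cv2.line(a,tuple(P[i].astype(int).tolist()),tuple(P[j].astype(int).tolist()),col,1)
    return a
T=(25,29,33)
A=[pic(w,222,112,64,48,6,Cw,T,d) for d in (0,1)];B=[pic(s,267,205,45,34,8.5,Cs,T,d) for d in (0,1)]
B=[cv2.resize(b,(A[0].shape[1],A[0].shape[0])) for b in B]
cv2.imwrite("pics/p3.png",np.vstack([np.hstack(A),np.hstack(B)])[:,:,::-1]);print(A[0].shape)
E
```

```text
[ 0.48651283 -0.13466539  0.21898015]
(288, 384, 3)
```

View pics/p3.png

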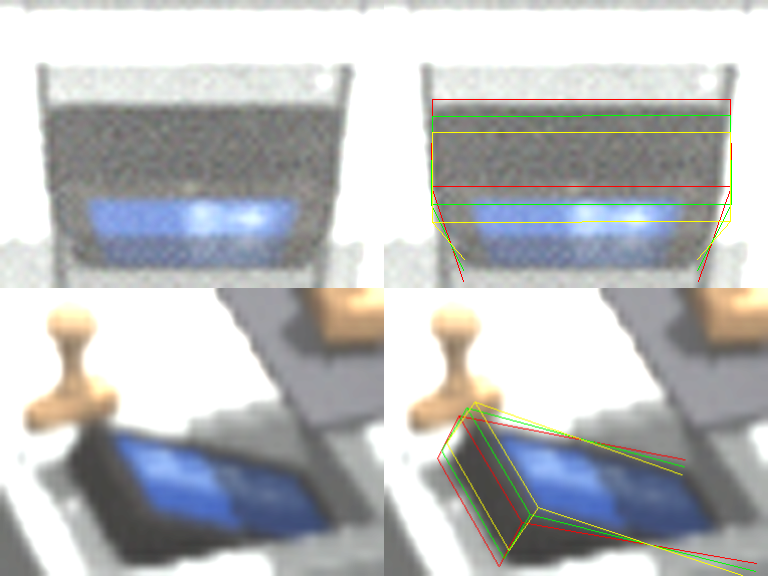

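```bash
python3 - <<'E'
from h import *
o=get_obs();Cw,Cs=cam("wrist",o),cam("scene")
W={"nlb":(341,104),"nrb":(47,104),"nlt":(343,184),"nrt":(50,184)}
S={"nlb":(70,460),"nlt":(100,425),"nrb":(128,563),"nrt":(155,528)}
def f(p,use):
    P=padpts(p[0],p[1]);r=[]
    if "w" in use: r+=[(proj(Cw,st2w(P[k]))[0]-[222,112]+.5)*6-np.array(v) for k,v in W.items()]
    if "s" in use: r+=[(proj(Cs,st2w(P[k]))[0]-[267,205]+.5)*8.5-(np.array(v)-[0,288]) for k,v in S.items()]
    return np.concatenate(r)/7
for u in ("w","s","ws"):
    r=least_squares(f,[.5,0],args=(u,));print(u,np.degrees(r.x[0]),r.x[1]*1e3,r.fun.reshape(-1,2).round(1).tolist())
    print({k:(v*1e3).round(1).tolist() for k,v in padpts(*r.x).items() if k in("nlb","nlt")})
E
```

```text
w 16.532009381262274 8.393731604479756 [[0.1, -0.1], [0.5, 0.0], [0.2, -0.0], [-0.2, 0.1]]
{'nlb': [-36.9, 31.0, 51.6], 'nlt': [-31.7, 31.0, 69.3]}
s 25.943671913625884 6.756683824567524 [[0.1, 0.2], [-1.0, -1.0], [0.7, 0.9], [0.3, -0.5]]
{'nlb': [-36.0, 31.0, 58.5], 'nlt': [-27.9, 31.0, 75.1]}
ws 19.325220722850872 7.426707637019894 [[0.2, 0.9], [0.4, 1.0], [0.2, 1.3], [-0.2, 1.3], [-0.4, 1.8], [-2.3, 0.6], [0.2, 2.6], [-1.1, 1.1]]
{'nlb': [-37.2, 31.0, 53.8], 'nlt': [-31.1, 31.0, 71.2]}
```

```bash
python3 - <<'E'
from h import *
plan(st2w([-.033,0,.13]),Rt(0.),10)
E
```

```text
-0.006 0.004 1.21 0 0.078 0; -0.101 0.004 1.21 0 0.078 0; -0.195 0.004 1.2 0 0.078 0; -0.288 0.004 1.18 0 0.078 0; -0.379 0.004 1.15 0 0.078 0
-0.468 0.004 1.12 0 0.078 0; -0.554 0.004 1.08 0 0.078 0; -0.637 0.004 1.03 0 0.078 0; -0.715 0.004 0.978 0 0.078 0; -0.79 0.003 0.919 0 0.078 0
```

Call:
{"name": "step_arm", "arguments": {"increments": "0 0 1.2 0 0.078 0; -0.1 0 1.2 0 0.078 0; -0.2 0 1.2 0 0.078 0; -0.3 0 1.2 0 0.078 0; -0.4 0 1.15 0 0.078 0"}}

```text
time: 6.45
tool_pos: [0.5279, -0.148, 0.1707]
ee_rot: [3.141, 0.387, 2.824]
wrist_force: [0.1, 0.4, -0.3]
width: 0.0922
```

Call:
{"name": "step_arm", "arguments": {"increments": "-0.5 0 1.1 0 0.078 0; -0.55 0 1.1 0 0.078 0; -0.6 0 1 0 0.078 0; -0.7 0 1 0 0.078 0; -0.8 0 0.9 0 0.078 0"}}

```text
time: 6.95
tool_pos: [0.5686, -0.1614, 0.128]
ee_rot: [3.141, -0.003, 2.824]
wrist_force: [0.6, 0.6, -0.2]
width: 0.0939
```

```bash
python3 - <<'E'
from h import *
state()
o=get_obs();w=snapshot("wrist");cv2.imwrite("pics/raw_w4.png",w[:,:,::-1])
np.save("pics/o4.npy",np.r_[o["tool_pos"],o["ee_rot"]])
P=proj(cam("wrist",o),np.array([st2w(v) for v in padpts(.45,.007).values()]));print(P.round(0).tolist())
c=P.mean(0);x0=int(max(0,min(512-200,c[0]-100)));y0=int(max(0,min(384-150,c[1]-75)));print("crop",x0,y0)
a=cv2.convertScaleAbs(cv2.resize(w[y0:y0+150,x0:x0+200],None,fx=4,fy=4,interpolation=cv2.INTER_CUBIC),alpha=1.8)
cv2.imwrite("pics/p4.png",a[:,:,::-1])
E
```

```text
t 6.95 tcp [ 0.5686 -0.1614  0.128 ] stand [-0.0324 -0.0002  0.128 ] tilt 0.003 head 2.726 F [ 0.6  0.6 -0.2] w 0.0939 q [-0.37  0.21  1.39  0.    1.55 -1.63]
[[287.0, 191.0], [221.0, 191.0], [289.0, 204.0], [220.0, 204.0], [282.0, 266.0], [226.0, 266.0]]
crop 154 145
```

View pics/p4.png

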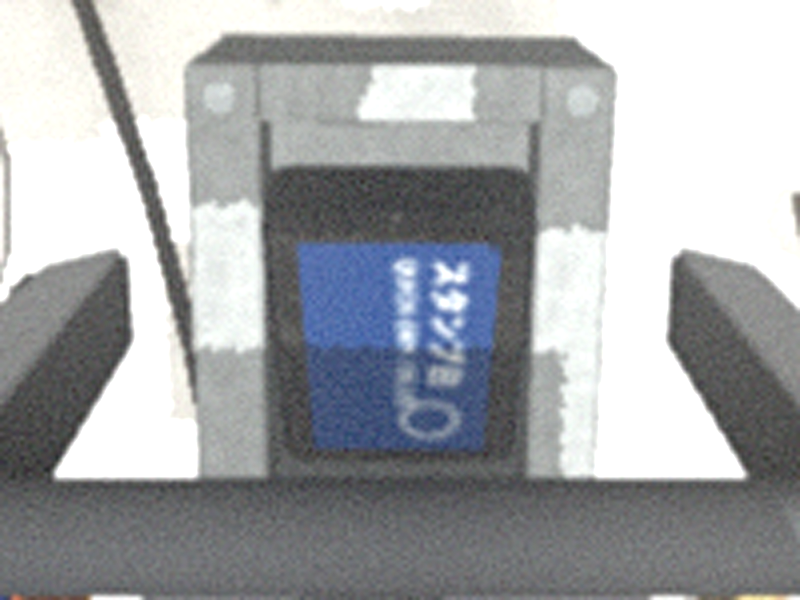

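```bash
python3 - <<'E'
from h import *
v=np.load("pics/o4.npy");o=dict(tool_pos=v[:3],ee_rot=v[3:]);C=cam("wrist",o)
q=lambda P:((proj(C,st2w(P))[0]-[154,145]+.5)*4)
for s in (1,-1): print("near corner",q((-.062,s*.0505,.059)),"recess near",q((-.0485,s*.0325,.059)))
v=np.load("pics/o.npy");C2=cam("wrist",dict(tool_pos=v[:3],ee_rot=v[3:]))
q2=lambda P:((proj(C2,st2w(P))[0]-[169,63]+.5)*2.6)
for s in (1,-1): print("view2 near corner",q2((-.062,s*.0505,.059)))
for nm,b in (("raw",0),("bias",1)):
    oy=(q((-.062,0,.059))-[400,70])[1]*b
    def f(p):
        P=padpts(p[0],p[1]);a={k:q(v) for k,v in P.items()}
        return np.array([a["nlb"][1]-oy-168,a["flt"][1]-oy-463,(a["nlt"]-a["nrt"])[0]-272,(a["flt"]-a["frt"])[0]-233])/4
    r=least_squares(f,[.4,.005]);print(nm,np.degrees(r.x[0]),r.x[1]*1e3,r.fun.round(2))
    print({k:(v*1e3).round(1).tolist() for k,v in padpts(*r.x).items() if k[1]=="l"},{k:q(v).round(0).tolist() for k,v in padpts(*r.x).items()})
E
```

```text
near corner [621.20647418  75.91131221] recess near [541.50864009 133.30653683]
near corner [183.50995527  76.43792093] recess near [263.29866482 133.64763805]
view2 near corner [333.23135244 135.21822167]
view2 near corner [112.45730878 135.36049484]
raw 27.696130996335867 0.012478400535822375 [-0.32  1.07  2.8  -2.07]
{'nlb': [-41.4, 31.0, 62.8], 'nlt': [-32.8, 31.0, 79.1], 'flt': [50.5, 31.0, 35.5]} {'nlb': [536.0, 167.0], 'nrb': [269.0, 167.0], 'nlt': [544.0, 222.0], 'nrt': [261.0, 223.0], 'flt': [515.0, 467.0], 'frt': [290.0, 468.0]}
bias 27.212742403104983 2.2163127341357134 [-0.36  0.89  2.31 -2.26]
{'nlb': [-39.6, 31.0, 61.4], 'nlt': [-31.1, 31.0, 77.8], 'flt': [52.5, 31.0, 34.9]} {'nlb': [535.0, 173.0], 'nrb': [270.0, 173.0], 'nlt': [543.0, 228.0], 'nrt': [262.0, 228.0], 'flt': [514.0, 473.0], 'frt': [290.0, 473.0]}
```

The pad's near end is up with tilt ≈27° (end face at crop rows 168–225, far edge at 463). The fingers straddle it symmetrically at x≈130 and 670. Now I descend to grip its sides.

Call:
{"name": "step_arm", "arguments": {"increments": "-0.1 0 1.5 0 0.001 0; -0.1 0 1.5 0 0.001 0; 0 0 1.5 0 0.001 0; 0 0 1 0 0 0; 0 0 0.5 0 0 0"}}

```text
time: 7.5
tool_pos: [0.5691, -0.1616, 0.07]
ee_rot: [3.141, -0.001, 2.824]
wrist_force: [0.1, 0.1, 0.4]
width: 0.094
```

```bash
python3 - <<'E'
from h import *
state()
E
```

```text
t 7.5 tcp [ 0.5691 -0.1616  0.07  ] stand [-0.0319 -0.0002  0.07  ] tilt 0.001 head 2.506 F [0.1 0.1 0.4] w 0.094 q [-0.37  0.24  1.47  0.    1.43 -1.63]
```

Call:
{"name": "step_arm", "arguments": {"increments": "-0.1 0 0.25 0 0 0; 0 0 0.2 0 0 0; 0 0 0.15 0 0 0; 0 0 0 0 0 0"}}

```text
time: 7.9
tool_pos: [0.5716, -0.1625, 0.0658]
ee_rot: [3.142, 0.002, 2.824]
wrist_force: [-0.0, -0.3, 0.3]
width: 0.0939
```

Call:
{"name": "step_arm", "arguments": {"increments": "0 0 0 0 0 0; 0 0 0 0 0 0; 0 0 0 0 0 0; 0 0 0 0 0 0; 0 0 0 0 0 0", "claw": 1}}

```text
time: 8.4
tool_pos: [0.5714, -0.1625, 0.0654]
ee_rot: [3.142, 0.001, 2.824]
wrist_force: [0.8, 0.3, 0.3]
width: 0.0612
```

Call:
{"name": "step_arm", "arguments": {"increments": "0 0 0 0 0 0; 0 0 0 0 0 0; 0 0 0 0 0 0"}}

```text
time: 8.7
tool_pos: [0.5714, -0.1624, 0.0654]
ee_rot: [3.141, 0.001, 2.824]
wrist_force: [0.8, 0.0, 0.3]
width: 0.0613
```

```bash
python3 - <<'E'
from h import *
state()
E
```

```text
t 8.7 tcp [ 0.5714 -0.1624  0.0654] stand [-0.0294 -0.0003  0.0654] tilt 0.001 head -0.207 F [0.8 0.  0.3] w 0.0613 q [-0.37  0.25  1.47  0.    1.43 -1.63]
```

Gripped: the opening is 61.3 mm against the 62 mm pad. I draw it out back and up.

Call:
{"name": "step_arm", "arguments": {"increments": "0.4 0 -0.3 0 0 0; 0.8 0 -0.6 0 0 0; 1.2 0 -0.9 0 0 0; 1.6 0 -1.2 0 0 0; 1.6 0 -1.2 0 0 0"}}

```text
time: 9.2
tool_pos: [0.5168, -0.1445, 0.1079]
ee_rot: [3.141, 0.0, 2.824]
wrist_force: [-0.4, -0.8, -0.9]
width: 0.0617
```

Call:
{"name": "step_arm", "arguments": {"increments": "1.6 0 -1.2 0 0 0; 1.6 0 -1.2 0 0 0; 1 0 -2 0 0 0; 0 0 -2 0 0 0; 0 0 -1 0 0 0"}}

```text
time: 9.7
tool_pos: [0.4781, -0.1318, 0.1839]
ee_rot: [-3.141, 0.005, 2.824]
wrist_force: [-0.1, -0.2, -0.7]
width: 0.0618
```

```bash
python3 - <<'E'
from h import *
state()
w=snapshot("wrist");s=snapshot("scene")
a=cv2.resize(w[60:320,130:380],None,fx=1.6,fy=1.6)
b=cv2.resize(s[130:265,220:340],None,fx=416/135,fy=416/135,interpolation=cv2.INTER_CUBIC)
h=min(len(a),len(b));cv2.imwrite("pics/p5.png",np.hstack([a[:h],b[:h]])[:,:,::-1])
E
```

```text
t 9.7 tcp [ 0.4781 -0.1318  0.1839] stand [-0.1276 -0.0003  0.1839] tilt 0.005 head -0.349 F [-0.1 -0.2 -0.7] w 0.0618 q [-0.38 -0.03  1.54  0.    1.63 -1.64]
```

View pics/p5.png

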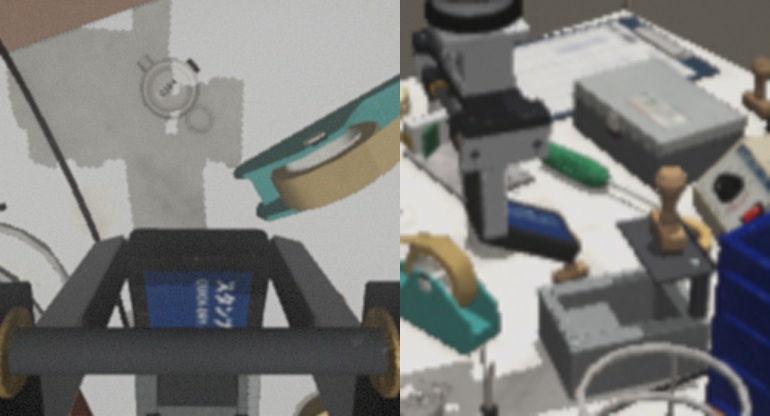

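The picture shows the pad firmly held by its near end (wrist crop 130–270, 235) and clear of the stand, with the date stamp standing on its shelf (scene crop 670,200). On to the mat.

```bash
python3 - <<'E'
from h import *
m=np.array([.470,.223]);h=np.array([np.cos(SY),np.sin(SY)]);p=m-.0384*h;print(p)
R=Rt(np.radians(27));plan([*p,.17],R,10)
plan([*p,.03],R,5,start=(np.array([*p,.17]),R))
E
```

```text
[0.43351808 0.23498454]
1.58 3.35 0.125 0 -0.047 0; 1.58 3.35 0.052 0 -0.047 0; 1.58 3.35 -0.022 0 -0.047 0; 1.58 3.35 -0.095 0 -0.047 0; 1.57 3.35 -0.169 0 -0.047 0
1.56 3.35 -0.242 0 -0.047 0; 1.55 3.35 -0.314 0 -0.047 0; 1.53 3.35 -0.386 0 -0.047 0; 1.51 3.35 -0.457 0 -0.047 0; 1.49 3.35 -0.527 0 -0.047 0
1.27 0 2.5 0 0 0; 1.27 0 2.5 0 0 0; 1.27 0 2.5 0 0 0; 1.27 0 2.5 0 0 0; 1.27 0 2.5 0 0 0
```

Call:
{"name": "step_arm", "arguments": {"increments": "1.58 3.35 0.12 0 -0.047 0; 1.58 3.35 0.05 0 -0.047 0; 1.58 3.35 0 0 -0.047 0; 1.58 3.35 -0.1 0 -0.047 0; 1.57 3.35 -0.17 0 -0.047 0"}}

```text
time: 10.3
tool_pos: [0.4545, 0.0531, 0.1733]
ee_rot: [-3.142, 0.236, 2.823]
wrist_force: [0.5, -0.7, -0.2]
width: 0.0616
```

Call:
{"name": "step_arm", "arguments": {"increments": "1.56 3.35 -0.24 0 -0.047 0; 1.55 3.35 -0.3 0 -0.047 0; 1.53 3.35 -0.4 0 -0.047 0; 1.5 3.35 -0.45 0 -0.047 0; 1.5 3.35 -0.5 0 -0.047 0"}}

```text
time: 10.8
tool_pos: [0.4322, 0.2368, 0.1667]
ee_rot: [-3.141, 0.472, 2.825]
wrist_force: [0.5, 0.2, -1.1]
width: 0.0618
```

Call:
{"name": "step_arm", "arguments": {"increments": "1.27 0 2.5 0 0 0; 1.27 0 2.5 0 0 0; 1.27 0 2.5 0 0 0; 1.2 0 2.4 0 0 0; 0 0 0 0 0 0"}}

```text
time: 11.3
tool_pos: [0.4296, 0.2329, 0.0506]
ee_rot: [-3.131, 0.463, 2.828]
wrist_force: [-0.5, 0.2, -1.0]
width: 0.0616
```

```bash
python3 - <<'E'
from h import *
state()
s=snapshot("scene");t=snapshot("top")
b=cv2.resize(s[160:240,140:240],None,fx=4,fy=4,interpolation=cv2.INTER_CUBIC)
a=cv2.resize(t[190:270,110:205],None,fx=4,fy=4,interpolation=cv2.INTER_CUBIC)
cv2.imwrite("pics/p6.png",np.hstack([a,b])[:,:,::-1])
E
```

```text
t 11.3 tcp [0.4296 0.2329 0.0506] stand [-0.2875  0.3311  0.0506] tilt 0.463 head -0.337 F [-0.5  0.2 -1. ] w 0.0616 q [ 0.65 -0.13  1.97 -0.44  1.07 -0.44]
```

View pics/p6.png

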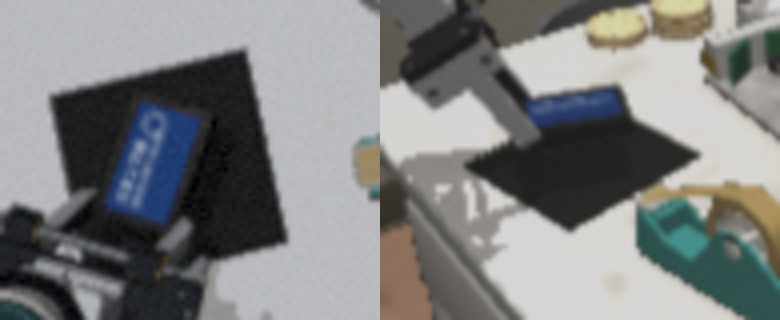

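The pad (top crop 100–210, 95–225) hovers roughly level above the mat's middle. Lowering.

```bash
python3 - <<'E'
from h import *
plan([.4335,.235,.0185],Rt(np.radians(27)),5)
E
```

```text
0.331 0.004 0.674 0 0 0; 0.332 0.004 0.674 0 0 0; 0.332 0.003 0.674 0 0 0; 0.332 0.003 0.674 0 0 0; 0.332 0.003 0.674 0 0 0
```

Call:
{"name": "step_arm", "arguments": {"increments": "0.33 0 0.67 0 0 0; 0.33 0 0.67 0 0 0; 0.33 0 0.67 0 0 0; 0.33 0 0.67 0 0 0; 0 0 0 0 0 0"}}

```text
time: 11.9
tool_pos: [0.4331, 0.2347, 0.0256]
ee_rot: [-3.139, 0.469, 2.825]
wrist_force: [0.2, -0.6, -0.7]
width: 0.0615
```

Call:
{"name": "step_arm", "arguments": {"increments": "0.1 0 0.2 0 0 0; 0.1 0 0.2 0 0 0; 0 0 0 0 0 0"}}

```text
time: 12.2
tool_pos: [0.434, 0.2354, 0.0225]
ee_rot: [-3.142, 0.471, 2.824]
wrist_force: [-0.3, -0.3, -1.1]
width: 0.0614
```

Call:
{"name": "step_arm", "arguments": {"increments": "0.1 0 0.2 0 0 0; 0.1 0 0.2 0 0 0; 0 0 0 0 0 0"}}

```text
time: 12.5
tool_pos: [0.4338, 0.2352, 0.0178]
ee_rot: [-3.141, 0.471, 2.824]
wrist_force: [0.0, -0.3, -0.8]
width: 0.0617
```

Call:
{"name": "step_arm", "arguments": {"increments": "0.07 0 0.14 0 0 0; 0.03 0 0.06 0 0 0; 0 0 0 0 0 0"}}

```text
time: 12.8
tool_pos: [0.434, 0.2353, 0.0158]
ee_rot: [-3.141, 0.471, 2.824]
wrist_force: [1.1, -0.5, -0.3]
width: 0.0619
```

Call:
{"name": "step_arm", "arguments": {"increments": "0.04 0 0.09 0 0 0; 0.04 0 0.09 0 0 0; 0 0 0 0 0 0"}}

```text
time: 13.1
tool_pos: [0.4341, 0.2353, 0.0138]
ee_rot: [-3.141, 0.471, 2.824]
wrist_force: [0.3, -0.2, -0.7]
width: 0.0618
```

Call:
{"name": "step_arm", "arguments": {"increments": "0.04 0 0.09 0 0 0; 0 0 0 0 0 0"}}

```text
time: 13.3
tool_pos: [0.4344, 0.2354, 0.0134]
ee_rot: [3.141, 0.472, 2.824]
wrist_force: [-0.8, -0.3, 1.6]
width: 0.0616
```

Fz rose from about −0.7 to +1.6 N, so the pad has touched down. Release, then retreat along the tool axis.

Call:
{"name": "step_arm", "arguments": {"increments": "0 0 0 0 0 0; 0 0 0 0 0 0; 0 0 0 0 0 0; 0 0 0 0 0 0; 0 0 0 0 0 0", "claw": -1}}

```text
time: 13.8
tool_pos: [0.4342, 0.2353, 0.0129]
ee_rot: [3.141, 0.471, 2.824]
wrist_force: [-0.0, 0.4, 0.5]
width: 0.0937
```

Call:
{"name": "step_arm", "arguments": {"increments": "0 0 -1 0 0 0; 0 0 -2 0 0 0; 0 0 -3 0 0 0; 0 0 -3 0 0 0; 0 0 -3 0 0 0"}}

```text
time: 14.3
tool_pos: [0.3817, 0.2525, 0.1216]
ee_rot: [3.141, 0.471, 2.823]
wrist_force: [-0.2, 0.0, -1.0]
width: 0.094
```

```bash
python3 - <<'E'
from h import *
state()
o=get_obs();w=snapshot("wrist");s=snapshot("scene")
K=cam("wrist",o);print((proj(K,[.470,.223,.0225])*1.0).round(0))
a=cv2.resize(w,None,fx=.9,fy=.9)
b=cv2.resize(s[150:265,140:330],None,fx=346/115*.55,fy=346/115*.55)
c=np.zeros((346,b.shape[1],3),np.uint8);c[:b.shape[0]]=b
cv2.imwrite("pics/p7.png",np.hstack([a,c])[:,:,::-1]);print(a.shape,c.shape)
E
```

```text
t 14.3 tcp [0.3817 0.2525 0.1216] stand [-0.3391  0.3347  0.1216] tilt 0.471 head -0.316 F [-0.2  0.  -1. ] w 0.094 q [ 0.77 -0.25  1.93 -0.44  1.26 -0.39]
[[254. 211.]]
(346, 461, 3) (346, 314, 3)
```

View pics/p7.png

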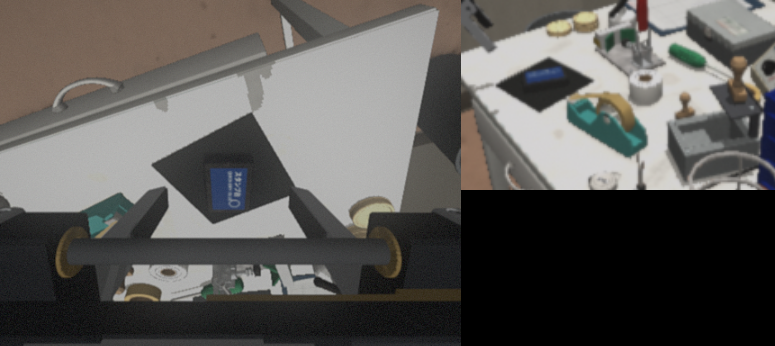

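The pad lies on the mat, face up, centred near (230,185) in the wrist part, and the stamp is still standing at (737,80). I'll back off a bit more and check position and flatness with numbers.

Call:
{"name": "step_arm", "arguments": {"increments": "0 0 -2 0 0 0; 0 0 -2 0 0 0; 0 0 -2 0 0 0; 0 0 0 0 0 0; 0 0 0 0 0 0"}}

```text
time: 14.9
tool_pos: [0.3566, 0.2607, 0.1725]
ee_rot: [-3.141, 0.471, 2.824]
wrist_force: [0.8, 0.8, -0.5]
width: 0.0938
```

```bash
python3 - <<'E'
from h import *
for n,roi in (("top",(110,190,205,275)),("scene",(140,160,240,240))):
    im=snapshot(n).astype(int);m=((im[...,2]>im[...,0]+25)&(im[...,2]>60)).astype(np.uint8);k=np.zeros_like(m);x0,y0,x1,y1=roi;k[y0:y1,x0:x1]=1
    c=max(cv2.findContours(m*k,0,2)[0],key=cv2.contourArea);r=cv2.minAreaRect(c)
    C=cam(n);P=onz(C,r[0],.0225)[0];b=onz(C,cv2.boxPoints(r),.0225);print(n,P.round(4),"off mat",np.hypot(*(P[:2]-[.470,.223])).round(4),"label sides",np.linalg.norm(b[1]-b[0]).round(4),np.linalg.norm(b[2]-b[1]).round(4))
t=snapshot("top");s=snapshot("scene")
a=cv2.resize(t[185:275,105:205],None,fx=4,fy=4,interpolation=cv2.INTER_CUBIC);b=cv2.resize(s[170:260,130:220],None,fx=4,fy=4,interpolation=cv2.INTER_CUBIC)
cv2.imwrite("pics/p8.png",np.hstack([a,b])[:,:,::-1]);state()
E
```

```text
top [0.4721 0.2226 0.0225] off mat 0.0022 label sides 0.0804 0.0479
scene [0.4757 0.005  0.0225] off mat 0.2181 label sides 0.0769 0.1814
t 15.1 tcp [0.3564 0.2601 0.1718] stand [-0.3655  0.334   0.1718] tilt 0.47 head -0.323 F [1.1 0.6 0.2] w 0.0942 q [ 0.83 -0.3   1.86 -0.43  1.39 -0.38]
```

View pics/p8.png

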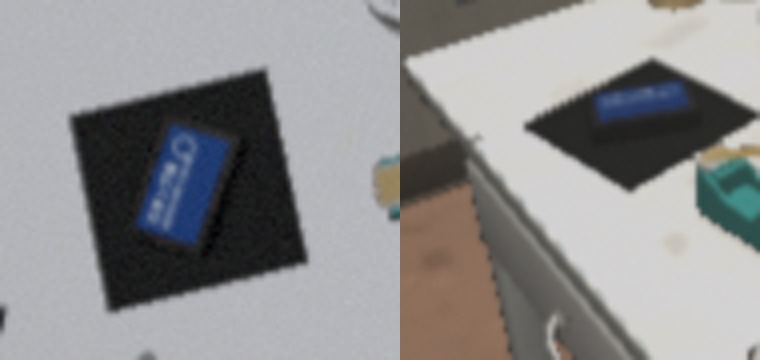

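The pad lies flat and face up in the middle of the mat, about 2 mm off centre by the top camera. The scene number picked up the wrong blue blob (the tape dispenser), so I disregard it. Handing in.

```bash
python3 -c "
from bench import *
print(close_job())"
```

```text
the job is handed in; nothing more can be done
None
```

The ink pad is out of the stand and lying on the rubber mat, released, and the job is handed in at about 15 s of the 58 s allowed. No verdict was reported.

**What I did:** With closed fingers slanted 45°, I reached under the shelf and pressed the far end of the pad until it tipped and stayed up. I then gripped the raised end by its sides (opening 61 mm), drew it out back and up, and set it down on the mat.

**Last checks:**
- **Position:** by the top camera, the pad's centre is about 2 mm from the mat's middle.
- **Flatness:** the last picture shows it lying flat and face up. I judged this by eye and did not measure the angle.
- **Stamp:** it was still standing on its shelf in the scene picture taken after release.
- **Force:** the wrist never showed more than about 2 N at the readings I saw. That includes the pressing, far below the 30 N limit.

**Where the checks disagreed:**
- **Tilt in the stand:** two early estimates gave 16.5° and 26°. A closer overhead view gave about 27°, above the 22° needed, and its fit was off by up to 3 pixels. The pad came flat on the mat at a 27° tool slant, which agrees.
- **Stand position:** the wrist camera put the stand about 2 mm nearer than the fixed cameras did.
- **Scene camera:** the automatic pad check picked out the wrong object, a reading about 22 cm off, so I ignored it. The picture from that camera shows the pad on the mat.

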